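Swing the aluminium bar into line on the marking-out plate

ROBOT

A 6-joint arm with a two-finger parallel gripper is mounted at the origin on the work surface. World frame = base frame: x ahead of the robot, y to its left, z up, the work surface at z = 0. Lengths are in m, angles in degrees, forces in N, time in s.
With the tool pointing down it reaches from about 0.35 to 0.875 m from the base axis. Payload 4.2 kg.
Tool frame: the origin (TCP) lies midway between the tips of the shut fingers; the grasp point (between the pads) lies 19 mm behind it; y points along the fingers, z is the direction in which the jaws open and shut, and the axes are right-handed (so a half turn about y gives the same grasp; the last joint's range is limited). The gripper opens to 87 mm and grips with 3 to 60 N. Pads are 19 mm wide; open, the fingers measure 117 mm over their backs; the gripper's body (75 mm by 190 mm) begins 51 mm behind the grasp point.
Start: joints at [14.817, 22.042, 0.453, 0, -68.411, -14.817], TCP at [0.625, 0, 0.223] pointing down, gripper open.
Joint ranges: [-179.83, 179.83], [-69.29, 118.12], [-61.27, 80.66], [-181.25, 117.63], [-171.15, -9.14], [-177.46, 177.46]. Speed limits (degrees/s): [159.86, 159.86, 180, 180, 180, 180].

INTERFACE

Orientations are given as [roll, pitch, yaw] about the fixed x, y, z axes, in that order (R = Rz(yaw) Ry(pitch) Rx(roll)).
In Python, from workcell import env gives the robot as it stands. The module is installed in compiled form; this text tells all that it offers. Calls block until the motion is done:
- env.goto(position, orientation): joint-space move of the TCP to a pose.
- env.move_straight(position, rotation=None, rate=0.15, force_limit=None): straight line of the TCP; rotation=None keeps the orientation; rate is the mean speed in m/s. With force_limit (N) it stops when the force on the tool has changed by that much, and returns True; else False.
- env.set_joints(angles): joint-space move.
- env.gripper_to(opening, grasp_force=None): opening from 0.0 (shut) to 1.0 (fully open); grasp_force is the grip in N (None keeps the last); returns when the fingers have stopped.
- env.dwell(seconds).
- env.inverse_kinematics(position, orientation): joint angles nearest the present ones, or None.
- env.read_state(): the state.
- env.grab_frame(name): name is "scene" or "side" or "wrist"; returns a dict with "image" (384x512x3 uint8, blue, green, red), "fx", "fy", "cx", "cy" (pixels), "position" and "orientation" of the camera in the world. Camera axes: x right, y up, looking along -z (the intrinsics and any distortion apply to the point x, -y, -z); pixel columns grow to the right and rows downward; lengths in m; the calibration is good to about 2 mm. A picture is of the moment at which its call begins. There is no depth.
A pose or a line that the arm cannot do raises env.Unreachable and nothing moves.
- env.close_job(): hands the job in, once; it reports no verdict.
Trained networks look in a picture, given as the dict that the camera call returned (one of the last four; its "shot" number tells which), for a name from the list of things; names that differ only in an ending like _2 or _b are one class to them, and where a whole thing is asked for, a point or a joint stands for the part that bears it (a point fixed in the world has none). Each returns a list of dicts, best first, with "score" (0 to 1); they miss things now and then, are a little off and sometimes report something else, mostly with a low value. They report only what shows in the picture. A call takes as long as a camera call. They do not tell look-alikes from the thing itself.
- env.search_frame(picture, thing): "xyz" ([x, y, z] in m, in world coordinates, good to about 4 mm: the middle of the surface that is visible of it).
- env.trace(picture, thing): "mask" (384x512 bool, what is visible of it).
The state is a dict: "clock": time; "joint_positions": joint angles; "qvel": joint speeds; "joint_torque": joint torques, N m; "position": TCP position; "tool_rot": TCP orientation; "force": force on the tool from outside, world axes, zero at the start; "wrist_torque": the same for the moment, N m; "opening": opening from 0.0 (shut) to 1.0 (fully open).
Only numpy, scipy, OpenCV 4.12 (cv2) and the standard library are available. Lean on these libraries where they do the work, as an engineer would, in place of code of your own. Each camera call takes 0.05 s, during which the arm holds its last target.

TASK

The square aluminium bar on the dark steel plate lies askew with one end beside the red post. Swing its free end round, pivoting the bar against the post, until it lies in line along the yellow stripe with its flank still against the post. Do not lift it or let that end stray from the post on the way, and leave the wooden batten and the brass bar where they lie.

Things in the scene. Friction and masses are not known exactly. Their poses are not given: they have to be found in the camera images.
- jig: dark steel plate 310x290x8 mm bolted to the bench, immovable; spans x -55..255, y -220..70 mm. Origin: bench level under the axis of the red post (fixed upright pin, 20 mm diameter, top 50 mm above the bench). x points along the yellow stripe (painted, 36 mm wide, x -40..250 mm, middle line at y = +23 mm); z up
- bar_mid (a point): centre of the loose aluminium bar, 240x25x25 mm, 0.3-0.6 kg; top 33 mm above the bench. x runs from post end to free end, z up. The post touches its -y flank; post axis at x = -90, y = -23 mm. Starts 34-55 deg clockwise (from above) out of line: push the -y flank near the free end to swing it anticlockwise. In line, the centre is at plate x 90, y 23 mm
- batten_mid (a point): centre of a loose light wood batten, 250 x 28 x 25 mm, lying along its x on the bench: not wanted, leave it
- brass_mid (a point): centre of a loose square brass bar, 230 x 22 x 22 mm, lying along its x on the bench: not wanted, leave it
Not all that is in view belongs to the job. What is meant by the part that bears bar_mid is not green or purple, and is the larger of those in its own colour.

How it is judged (in metres and radians):
At the end, for the whole second after the job is handed in: The aluminium bar lies flat on the plate within 10 degrees of the yellow stripe's direction, its -y flank within 12 mm of the post and not slid more than 25 mm along itself; batten and brass bar within 30 mm of where they were (angle between the x axis of bar_mid and the x axis of jig, either way round below 0.175 rad and x of jig in the frame of bar_mid between -0.115 and -0.065 m and y of jig in the frame of bar_mid between -0.035 and -0.018 m and height (world z) of bar_mid below 0.026 m and distance of each of batten_mid, brass_mid from where it was at the start of the episode below 0.03 m); the robot touches nothing.
It fails at once if the bar is lifted (centre more than 30 mm up from where it lay) (height (world z) of bar_mid above 0.05 m).
It fails at once if the bar strays from the post (gap over 25 mm, or slid over 45 mm along itself) (y of jig in the frame of bar_mid below -0.048 m or x of jig in the frame of bar_mid below -0.135 m or x of jig in the frame of bar_mid above -0.045 m).
It fails at once if the batten or the brass bar is pushed away (distance of any of batten_mid, brass_mid from where it was at the start of the episode above 0.05 m).
It also fails if it takes over 40 s, if anything falls off the work surface, if the arm or the gripper's body presses on something with over 40 N, if the wrist force passes 120 N, or if a joint passes its speed limit or range.

## Working session

There is one attempt and no reset: what is moved stays moved. The work goes in short steps, each a Python script; the robot and the scene stay as the last script left them, time stands still between calls to the robot, and variables do not carry over. Pictures are saved under pics/ and viewed, and the job is handed in when it is done.

```bash
mkdir -p pics
python3 - <<'E'
from workcell import env
import cv2
s=env.read_state();print(s['clock'],s['position'],s['tool_rot'],s['force'])
for n in ['scene','side','wrist']:
    f=env.grab_frame(n);cv2.imwrite(f'pics/a_{n}.png',f['image'])
    print(n,{k:v for k,v in f.items() if k!='image'})
    if n!='wrist':
        for t in ['bar_mid','batten_mid','brass_mid','jig']:
            print(t,[(r['score'],r['xyz']) for r in env.search_frame(f,t)])
print(env.read_state()['clock'])
E
```

```text
0.0 [6.24399888e-01 1.78422837e-05 2.21463495e-01] [-8.98758297e+01  6.41388738e-03  8.99904376e+01] [0.27704662 0.26804445 0.03472183]
scene {'fx': 485.1010583040504, 'fy': 485.1010583040504, 'cx': 260.98413697145855, 'cy': 189.88538452107446, 'position': array([ 1.26006944, -0.28376597,  1.33566999]), 'orientation': array([3.51233539e+01, 1.46924597e-02, 7.30455631e+01]), 'shot': 1}
bar_mid [(0.77, [0.2785, -0.275, 0.0238]), (0.75, [0.5913, -0.2675, 0.0154]), (0.63, [0.2865, 0.3088, 0.0177]), (0.51, [0.6058, 0.0182, 0.0295])]
batten_mid [(0.68, [0.6324, -0.463, 0.0252])]
brass_mid [(0.82, [0.4933, 0.402, 0.0232]), (0.53, [0.5867, -0.0046, 0.005])]
jig []
side {'fx': 389.7534903535347, 'fy': 389.7534903535347, 'cx': 253.7428389203851, 'cy': 194.09100516151926, 'position': array([0.23168625, 0.91242985, 0.81684348]), 'orientation': array([  51.59308626,   -0.76817045, -168.74885748]), 'shot': 2}
bar_mid [(0.91, [0.5154, 0.078, 0.0317]), (0.68, [0.2578, 0.2731, 0.0147]), (0.63, [0.2609, -0.2552, 0.0218]), (0.57, [0.5908, -0.2583, 0.0114])]
batten_mid [(0.68, [0.5912, -0.4517, 0.014])]
brass_mid [(0.67, [0.4722, 0.4207, 0.0202])]
jig [(0.57, [0.545, 0.0629, 0.0091])]
wrist {'fx': 323.3724457674433, 'fy': 323.3724457674433, 'cx': 254.82215465307402, 'cy': 193.64731543103906, 'position': array([ 0.62678312, -0.06702462,  0.38414371]), 'orientation': array([-1.40728343e+01, -1.63748558e-02, -1.79922098e+02]), 'shot': 3}
0.55
```

View pics/a_scene.png

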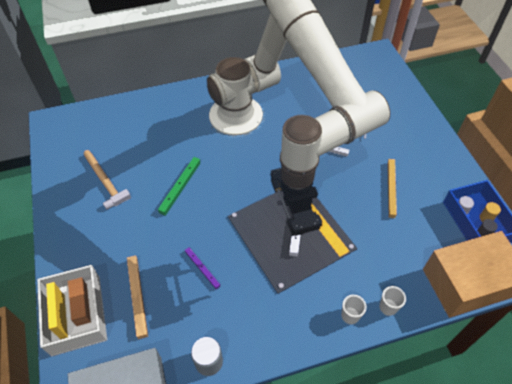

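View pics/a_side.png

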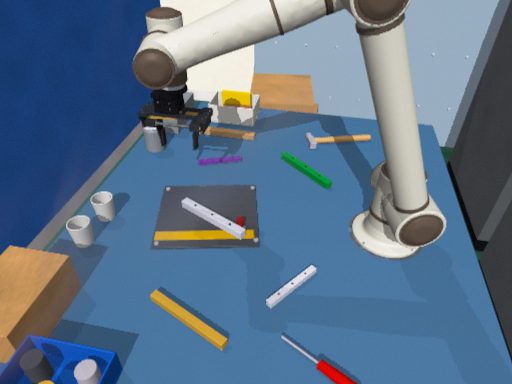

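View pics/a_wrist.png

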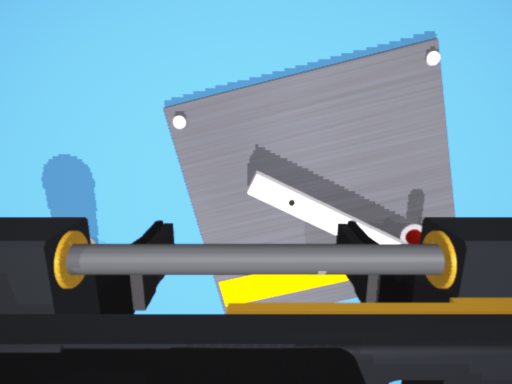

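Candidates for bar_mid: the long grey-white bar on the plate (side 212,217), the short white bar on the bench (side 292,286), the green bar (side 305,170) and the purple bar (side 220,160). By the description it is the larger grey one on the plate. Next I'll take a close crop.

Run:
```python
import cv2
im=cv2.imread('pics/a_side.png')
c=im[175:260,140:270];cv2.imwrite('pics/b_crop.png',cv2.resize(c,None,fx=6,fy=6,interpolation=cv2.INTER_CUBIC))
im=cv2.imread('pics/a_wrist.png')
```

```text
(no output)
```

View pics/b_crop.png

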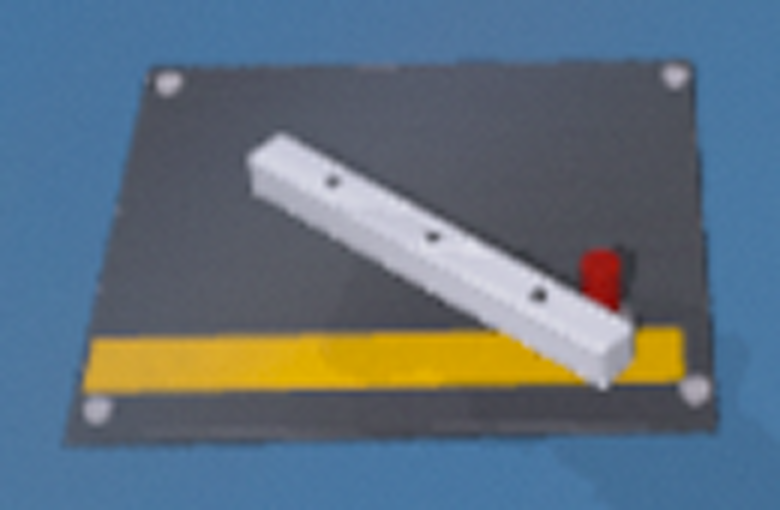

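```bash
cat > h.py <<'E'
import numpy as np,cv2
from scipy.spatial.transform import Rotation as R
SIDE=dict(fx=389.7534903535347,fy=389.7534903535347,cx=253.7428389203851,cy=194.09100516151926,position=np.array([0.23168625,0.91242985,0.81684348]),orientation=np.array([51.59308626,-0.76817045,-168.74885748]))
def ray(f,uv,z):
    uv=np.atleast_2d(uv).astype(float)
    d=np.c_[(uv[:,0]-f['cx'])/f['fx'],-(uv[:,1]-f['cy'])/f['fy'],-np.ones(len(uv))]
    d=R.from_euler('xyz',f['orientation'],degrees=True).apply(d)
    return f['position']+d*((z-f['position'][2])/d[:,2])[:,None]
def fit(P,Q): # rigid 2d P->Q
    pm,qm=P.mean(0),Q.mean(0);H=(P-pm).T@(Q-qm)
    a=np.arctan2(H[0,1]-H[1,0],H[0,0]+H[1,1]);M=np.array([[np.cos(a),-np.sin(a)],[np.sin(a),np.cos(a)]])
    return a,M,qm-M@pm
def crop(p): return (np.array(p)+.5)/6-.5+np.array([140,175])
E
python3 - <<'E'
from h import *
P=np.array([[255,-220],[-55,-220],[-55,70],[255,70]])/1e3
Q=ray(SIDE,crop([[152,66],[692,62],[718,432],[64,444]]),.008)[:,:2]
a,M,t=fit(P,Q);print('plate',np.degrees(a),t,'\nres mm',(P@M.T+t-Q)*1e3)
B=ray(SIDE,crop([[280,133],[250,158],[632,322],[605,345]]),.033)[:,:2]
print('bar sizes',np.linalg.norm(B[0]-B[1]),np.linalg.norm(B[2]-B[3]),np.linalg.norm(B[0]-B[2]),np.linalg.norm(B[1]-B[3]))
L=np.array([[120,-12.5],[120,12.5],[-120,-12.5],[-120,12.5]])/1e3
b,N,s=fit(L,B);print('bar',np.degrees(b),s,'res',(L@N.T+s-B)*1e3)
print('in plate',(B-t)@M*1e3,'angle',np.degrees(b-a),'post in bar',(t-s)@N*1e3)
print('post top px->',ray(SIDE,crop([[602,255]]),.05),t)
np.savez('m.npz',a=a,t=t,b=b,s=s)
E
```

```text
plate 13.333487902669638 [0.42727974 0.08601738] 
res mm [[ 0.07189667  2.806813  ]
 [-1.60090301  0.41317322]
 [-0.04130425 -1.51882514]
 [ 1.5703106  -1.70116108]]
bar sizes 0.024803794728050804 0.020560908765043878 0.23811019523359575 0.23529596476676518
bar -25.23577584571962 [0.5198564  0.06184524] res [[ 0.43416962 -0.32106504]
 [ 2.59365073 -1.00925262]
 [-2.20586316 -1.46673899]
 [-0.82195719  2.79705666]]
in plate [[ 170.18757302 -129.04633396]
 [ 183.83151766 -108.33230472]
 [ -14.62455412   21.0900798 ]
 [  -1.36795948   36.80674827]] angle -38.56926374838926 post in bar [-94.04688982 -17.60434499]
post top px-> [[0.42888839 0.07720784 0.05      ]] [0.42727974 0.08601738]
```

```bash
cat >> h.py <<'E'
post=np.array([.4275,.084])
def rot(d): 
    d=np.radians(d);return np.array([[np.cos(d),-np.sin(d)],[np.sin(d),np.cos(d)]])
def tcp(th,x,y): # point given in bar frame, bar at angle th against post
    return post+rot(th)@np.array([x+90,y+22.5])*[1e-3,1e-3]
E
python3 - <<'E'
from h import *
from workcell import env
b,a=-25.2,13.3
for k in (0,180):
    for th in (b,a):
        for z in (.15,.016):
            y=th+k; y=(y+180)%360-180
            print(k,th,z,env.inverse_kinematics([*tcp(th,85,0),z],[-90,0,y]))
E
```

```text
0 -25.2 0.15 [ 1.84175632e+01  2.26788911e+01 -9.61632410e+00 -2.54444375e-14
 -5.77047848e+01 -1.33617563e+02]
0 -25.2 0.016 [ 1.84175632e+01  3.17892224e+01 -1.72028830e+01 -2.54444375e-14
 -4.10078947e+01 -1.33617563e+02]
0 13.3 0.15 [ 2.90308710e+01  2.39626536e+01 -7.53090885e+00 -2.54444375e-14
 -5.85064376e+01 -1.05730871e+02]
0 13.3 0.016 [ 2.90308710e+01  3.28218467e+01 -1.50562655e+01 -2.54444375e-14
 -4.21218878e+01 -1.05730871e+02]
180 -25.2 0.15 [ 1.84175632e+01  2.26788911e+01 -9.61632410e+00  2.54444375e-14
 -5.77047848e+01  4.63824368e+01]
180 -25.2 0.016 [ 1.84175632e+01  3.17892224e+01 -1.72028830e+01  2.54444375e-14
 -4.10078947e+01  4.63824368e+01]
180 13.3 0.15 [ 2.90308710e+01  2.39626536e+01 -7.53090885e+00  2.54444375e-14
 -5.85064376e+01  7.42691290e+01]
180 13.3 0.016 [ 2.90308710e+01  3.28218467e+01 -1.50562655e+01  2.54444375e-14
 -4.21218878e+01  7.42691290e+01]
```

Run:
```python
from h import *
from workcell import env
b=-25.2
env.gripper_to(.6)
env.goto([*tcp(b,85,0),.10],[-90,0,b+180])
s=env.read_state();print(s['clock'],s['position'],s['opening'],s['force'])
for n in('wrist','side'):
    f=env.grab_frame(n);cv2.imwrite(f'pics/c_{n}.png',f['image'])
    print(n,f['position'],f['orientation'])
```

```text
2.4167 [0.59608967 0.02988867 0.10058031] 0.6026325981774143 [-0.42509068  0.61987072  0.42861679]
wrist [0.65782915 0.00097928 0.26228341] [-1.40722598e+01 -5.33799600e-02 -1.15167967e+02]
side [0.23168625 0.91242985 0.81684348] [  51.59308626   -0.76817045 -168.74885748]
```

View pics/c_wrist.png

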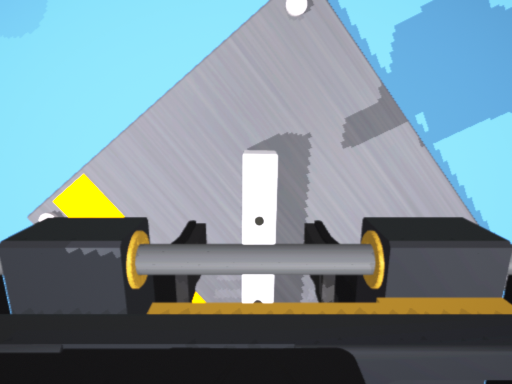

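View pics/c_side.png

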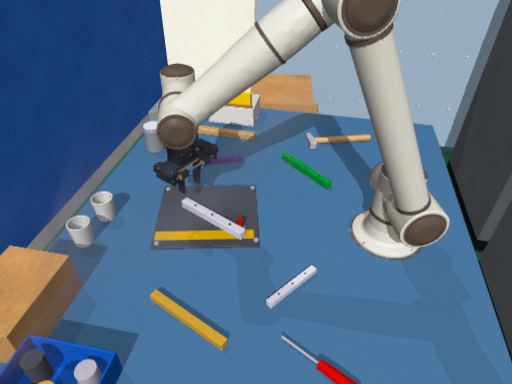

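The wrist view shows the bar midway between the fingers (columns 243–278), aligned with the tool, and its free end at row 152. Next I'll check where that end is, then descend.

Run:
```python
from h import *
from workcell import env
b=-25.2
W=dict(SIDE,fx=323.372,fy=323.372,cx=254.822,cy=193.647,position=np.array([.65782915,.00097928,.26228341]),orientation=np.array([-14.0722598,-.05338,-115.167967]))
p=ray(W,[[243,152],[278,152],[242,225],[278,225]],.033)[:,:2]
print('wrist points in bar frame', (p-tcp(b,0,0))@rot(b)*1e3)
print(env.move_straight([*tcp(b,85,0),.017],rate=.08,force_limit=10))
env.gripper_to(.5)
s=env.read_state();print(s['clock'],s['position'],s['opening'],s['force'])
f=env.grab_frame('wrist');cv2.imwrite('pics/d_wrist.png',f['image'])
```

```text
wrist points in bar frame [[126.68217943   8.59230306]
 [126.69330991 -16.192566  ]
 [ 72.06456508   9.79637415]
 [ 72.07069158 -17.17512176]]
False
4.2 [0.59544912 0.02986299 0.01708033] 0.5015965749402632 [-0.30043949  0.27658932  0.02456097]
```

View pics/d_wrist.png

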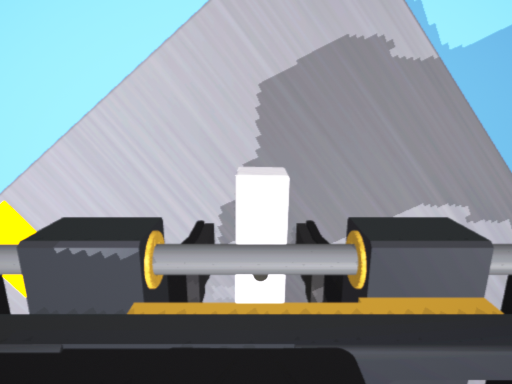

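```bash
sed -i 's/^post=.*/post=np.array([.4295,.0795])/' h.py
cat >> h.py <<'E'
def arc(env,ths,x=82,y=9.25,z=.017,lim=30,rate=.05):
    for th in ths:
        hit=env.move_straight([*tcp(th,x,y),z],[-90,0,(th+360)%360-180],rate=rate,force_limit=lim)
        s=env.read_state();print(round(th,1),hit,s['clock'],s['position'].round(4),np.array(s['force']).round(1))
        if hit: break
E
python3 - <<'E'
from h import *
from workcell import env
arc(env,[-25.2,-21,-17,-13,-9])
f=env.grab_frame('side');cv2.imwrite('pics/e_side.png',f['image'])
im=f['image'];cv2.imwrite('pics/e_crop.png',cv2.resize(im[175:260,140:270],None,fx=6,fy=6,interpolation=cv2.INTER_CUBIC))
f=env.grab_frame('scene');cv2.imwrite('pics/e_scene.png',cv2.resize(f['image'][170:300,210:370],None,fx=5,fy=5)[:600])
E
```

```text
-25.2 False 4.525 [0.5989 0.0354 0.0169] [ 0.  -0.3  0.2]
-21 False 4.9333 [0.6015 0.0477 0.017 ] [-0.4  0.1 -0.9]
-17 False 5.325 [0.6033 0.0597 0.017 ] [ 0.5  0.  -0.1]
-13 False 5.7167 [0.6042 0.0719 0.017 ] [-0.   0.7  0.5]
-9 False 6.1083 [0.6043 0.0841 0.017 ] [-0.2  0.  -0. ]
```

View pics/e_crop.png

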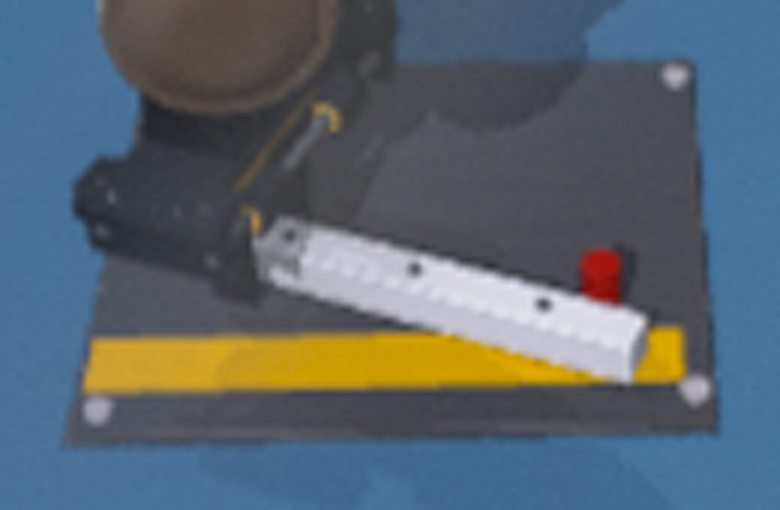

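View pics/e_scene.png

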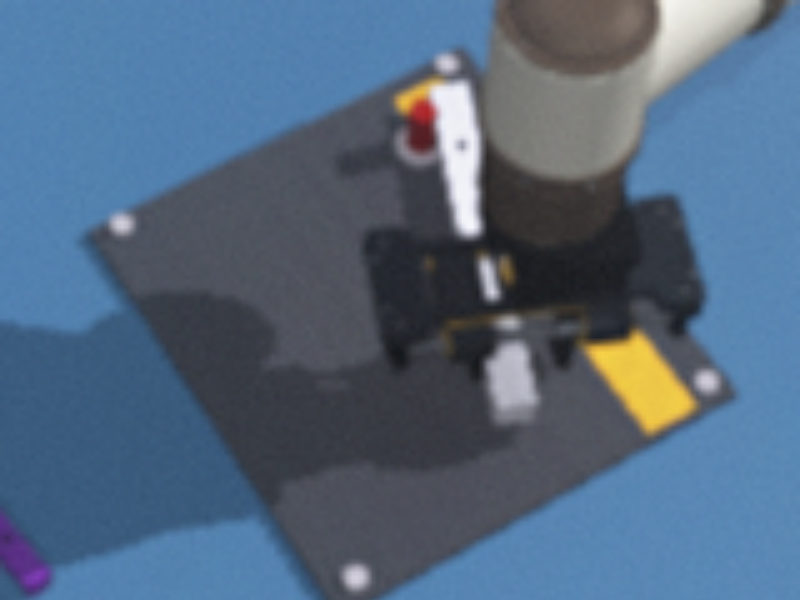

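The bar has swung about halfway and is still against the post, with its post end at crop (648,315). I'll check how far it has slid, then continue.

Run:
```python
from h import *
from workcell import env
q=ray(SIDE,crop([[632,322],[648,315]]),.033)[:,:2]
print('post-end -y corner rel. post in bar frame (nominal -30,12.5) before/after',(q[0]-post)@rot(-25.2)*1e3,(q[1]-post)@rot(-9)*1e3)
arc(env,[-5,-1,3,7,10])
f=env.grab_frame('side')
im=f['image'];cv2.imwrite('pics/f_crop.png',cv2.resize(im[175:260,140:270],None,fx=6,fy=6,interpolation=cv2.INTER_CUBIC))
f=env.grab_frame('wrist');cv2.imwrite('pics/f_wrist.png',f['image'])
```

```text
post-end -y corner rel. post in bar frame (nominal -30,12.5) before/after [-29.36242187  12.33866681] [-30.23597265  12.63083153]
-5 False 6.6 [0.6036 0.0963 0.017 ] [-0.  -0.7 -0.3]
-1 False 6.9917 [0.602  0.1084 0.017 ] [ 0.1 -0.7  0.2]
3 False 7.3833 [0.5996 0.1203 0.017 ] [ 0.2  0.3 -0.1]
7 False 7.775 [0.5963 0.1321 0.017 ] [ 0.2  0.  -0.5]
10 False 8.1083 [0.5933 0.1407 0.017 ] [-0.1 -0.6 -0.4]
```

View pics/f_crop.png

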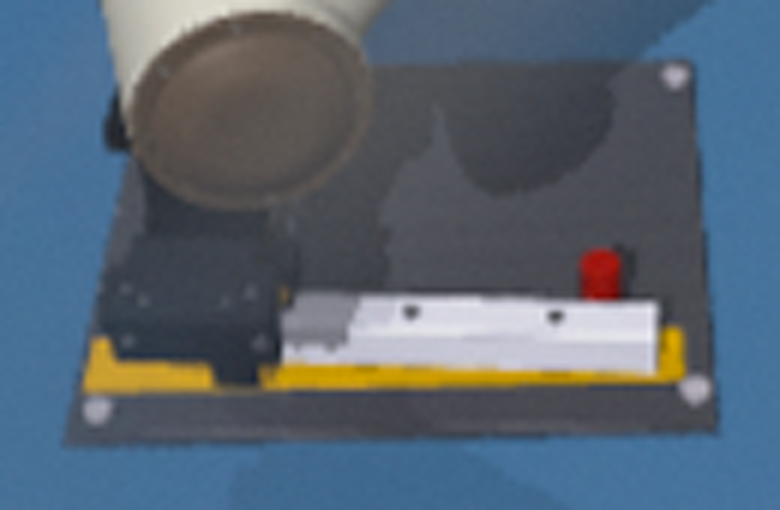

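View pics/f_wrist.png

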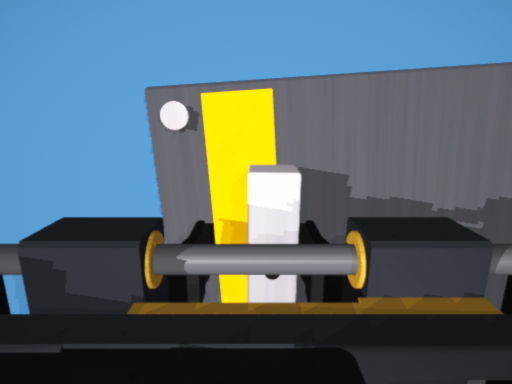

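The bar is about 4° short: in the wrist view the stripe leans from column 204 to about 220. I'll finish the arc, back off, lift and check.

Run:
```python
from h import *
from workcell import env
arc(env,[12,13.9])
arc(env,[13.9],y=3)
arc(env,[13.9],y=3,z=.2,rate=.1)
f=env.grab_frame('wrist');cv2.imwrite('pics/g_wrist0.png',f['image'])
env.goto([.62,-.15,.25],[-90,0,90])
print(env.read_state()['clock'],env.read_state()['force'])
f=env.grab_frame('side');im=f['image']
cv2.imwrite('pics/g_side.png',im);cv2.imwrite('pics/g_crop.png',cv2.resize(im[175:260,140:270],None,fx=6,fy=6,interpolation=cv2.INTER_CUBIC))
for t in ['batten_mid','brass_mid','bar_mid']: print(t,[(r['score'],r['xyz']) for r in env.search_frame(f,t)])
```

```text
12 False 8.4833 [0.5911 0.1464 0.017 ] [ 0.6 -0.2 -0.4]
13.9 False 8.75 [0.5888 0.1518 0.017 ] [-0.3 -0.1  0. ]
13.9 False 9.025 [0.5904 0.145  0.017 ] [ 0.2 -0.   0.1]
13.9 False 11.0083 [0.5901 0.1455 0.1993] [ 0.  -0.2 -0.2]
12.2583 [-0.33090568  0.47547638  0.18097893]
batten_mid [(0.86, [0.6152, -0.4509, 0.0173]), (0.58, [0.4758, 0.4164, 0.0184])]
brass_mid [(0.69, [0.4738, 0.4169, 0.0199])]
bar_mid [(0.92, [0.5147, 0.1344, 0.0319]), (0.81, [0.5897, -0.254, 0.0123]), (0.59, [0.2594, 0.2728, 0.0167]), (0.56, [0.2644, -0.2518, 0.0199])]
```

View pics/g_crop.png

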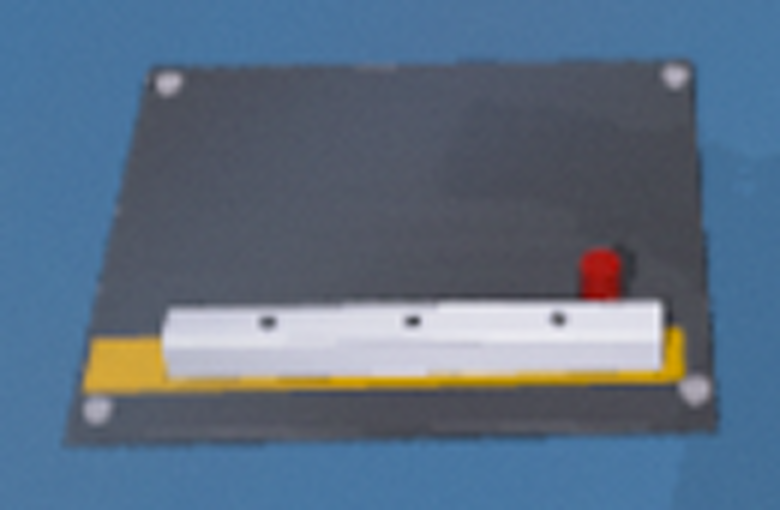

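View pics/g_side.png

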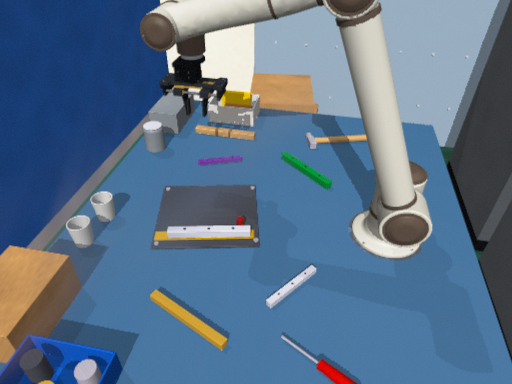

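Run:
```python
from h import *
from workcell import env
a=13.33
q=ray(SIDE,crop([[170,309],[662,300],[165,340],[662,338]]),.033)[:,:2]
print('corners in plate',(q-post)@rot(a)*1e3)
for i,j in((1,0),(3,2)):
    d=q[i-1]-q[i] if 0 else q[j]-q[i];print('angle vs stripe',np.degrees(np.arctan2(d[1],d[0]))-a,np.linalg.norm(d))
env.close_job()
```

```text
corners in plate [[209.3687867   13.79873642]
 [-30.29759077  12.61481504]
 [208.81708304  35.50111298]
 [-29.53048044  39.4386527 ]]
angle vs stripe 0.2830315510404109 0.23966930165903916
angle vs stripe -0.9464493129619278 0.23838008565444585
the job is handed in; nothing more can be done
```

The bar now lies in line along the yellow stripe, still against the post, and the job is handed in. The job returns no verdict.

I put the half-open fingers on either side of the bar's free end, without gripping it. I then pushed the -y flank about 39° around the post axis, backed off, lifted clear and moved the arm away.

Last checks, from the side camera:
- **Angle:** the bar is within about 1° of the stripe (+0.3° from the -y edge, -0.9° from the other edge).
- **Post end:** its corner is 30 mm behind the post axis and the flank is about 12.6 mm from that axis. The ideal is 30 and 10, so it slid about 0 mm and the gap is at most 3 mm.
- **Forces and time:** the wrist force stayed under about 1 N after every step, and the last clock reading was about 12 s.
- **Batten and brass bar:** neither was touched, and both look unmoved in the pictures. The network put the batten's centre 24 mm from its first estimate. I read that as network error, because the gripper partly hid the batten in the first picture.
- **Disagreement:** my first estimate of the post position from the plate corners was about 7 mm off the one from the post top. I used the post-top and wrist-camera estimate, and the bar's corners then fitted to within 1 mm before and during the swing.

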